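Fill the reel tray and click the timer wheel on by four

ROBOT

A 6-joint arm with a two-finger parallel gripper is mounted at the origin on the work surface. World frame = base frame: x ahead of the robot, y to its left, z up, the work surface at z = 0. Lengths are in m, angles in degrees, forces in N, time in s.
With the tool pointing down it reaches from about 0.375 to 0.9 m from the base axis. Payload 3.1 kg.
Tool frame: the origin (TCP) lies at the very end of the fingers, on their centre line; the grasp point (between the pads) lies 19 mm behind it; z points along the fingers, y is the line along which they close (so a half turn about z gives the same grasp; the last joint's range is limited). The gripper opens to 85 mm and grips with 20 to 120 N. Pads are 22 mm wide; open, the fingers measure 114 mm over their backs; the gripper's body (76 mm by 85 mm) begins 54 mm behind the grasp point. The pads swing forward as they close: fully open they stand 13 mm farther back than shut.
Start: joints at [-84.655, 30.224, 82.088, -0, 67.689, -10.227], TCP at [0.168, -0.602, 0.231] pointing down, gripper open.
Joint ranges: [-176.69, 176.69], [-43.24, 126.21], [12.49, 139.97], [-82, 262], [0, 151.66], [-163.58, 163.58]. Speed limits (degrees/s): [159.86, 159.86, 180, 180, 180, 180].

INTERFACE

Orientations are given as [roll, pitch, yaw] about the fixed x, y, z axes, in that order (R = Rz(yaw) Ry(pitch) Rx(roll)).
In Python, from cell import robot, imaging gives the robot as it stands.
- The arm moves only by the tool step_arm, never from a script. Its argument "rows" is a list of rows, each a list of 4 numbers: the shift along the tool's x, y, z in units of 4 cm (1.0 is 4 cm), then the turn about the tool's z in units of 10 degrees (1.0 is 10 degrees). A call has 1 to 20 rows; each row shifts and turns the commanded pose from where the row before left it, along the tool's axes as they then stand; what a row does not reach is not made up. A row lasts 1/8 s, in which the tool goes at most 62.5 mm and 10.7 degrees, less where a joint would pass 70% of its speed; a pose out of reach is approached as far as the arm can. A call with a number of a shift or a turn outside -1 to 1 is refused whole. A call with a gripper value outside its range is refused whole. "fingers" is the closure, from -1 (fully open) to 1 (shut), so that 0 is half open, set as the call begins (left out, the last holds). The fingers move at their own pace and stop on an object; "squeeze" is the grip in N (left out, the last holds). Time passes only in rows, so rows that do not move let the fingers close. It gives the time, the measured TCP pose, the force, the opening and the grip force at its end, in the units of the state.
- robot.observe(): the state, without advancing time (a new reading comes with each control period).
- imaging.read_camera(name): name is "side" or "top"; returns the picture (384x512x3 uint8, red, green, blue); there is no depth.
- imaging.camera_model(name): a dict with "camera_matrix" (3x3 intrinsics, pixels), "extrinsics" (4x4, takes a point from world to camera coordinates). Camera axes: x right, y down, z forward; pixel columns grow to the right and rows downward; lengths in m; the calibration is good to about 2 mm. A picture is of the moment at which its call begins. camera_model takes no time and is no camera call.
- robot.finish_job(): hands the job in; it is judged then, once.
The state is a dict: "time": time; "joint_pos": joint angles; "qd": joint speeds; "joint_torque": joint torques, N m; "tcp_pos": TCP position; "ee_rot": TCP orientation; "contact_force": force on the tool from outside, world axes, zero at the start; "moment": the same for the moment, N m; "finger_gap": finger opening in m; "gripper_force": force on a finger pad.
Only numpy, scipy, OpenCV 4.12 (cv2) and the standard library are available. Lean on these libraries where they do the work, as an engineer would, in place of code of your own. Each camera call takes 0.05 s, during which the arm holds its last target. There are 200 camera calls.

TASK

One of the four bays of the reel tray is empty: stand the spare film reel in it, flat on the bay floor with its hub up. The process timer wants one click for each reel in the full tray, so roll the big ribbed thumbwheel on the timer by exactly four clicks (four ribs, 80 degrees) from where it stands now, its top moving away from the robot. Leave the other reels and everything else on the counter where they are.

Things in the scene. Friction and masses are not known exactly. Their poses are not given: they have to be found in the camera images.
- spare_hub (a point): The spare reel, alone on the counter outside the tray: black plastic film reel, axis upright: two flanges of 76 mm diameter (spool from 0 to 35 mm above its underside) and a round hub of 26 mm diameter standing up from the top flange, 35 to 70 mm above the underside; lift it by the hub. Point on the axis half-way up the hub, 52.5 mm above the underside. About 0.09 kg
- tray: Fixed aluminium tray, 198 mm square, 2 x 2 square bays, each 90 mm wide inside, 96 mm apart centre to centre. Bay floors are 6 mm, tops of the 6 mm thick walls 30 mm above the counter. Origin at its centre at counter height; x and y run along its walls, z up. Three bays hold a reel, one is empty; which one varies
- bay0 (a point): Centre of the floor of the bay at the tray's -x +y corner
- bay1 (a point): Centre of the floor of the bay at the tray's -x -y corner
- bay2 (a point): Centre of the floor of the bay at the tray's +x +y corner
- bay3 (a point): Centre of the floor of the bay at the tray's +x -y corner
- reelA_hub (a point): A reel already in the tray, same shape as the spare, point half-way up its hub; it stays where it is
- reelB_hub (a point): A reel already in the tray, same shape as the spare, point half-way up its hub; it stays where it is
- reelC_hub (a point): A reel already in the tray, same shape as the spare, point half-way up its hub; it stays where it is
- timer: Process timer, a fixed grey box 160 x 120 x 66 mm (its x, y, z), origin under its centre at counter height. A ribbed thumbwheel stands up out of its top, between two smooth fixed discs of 46 mm radius; the disc on +y has black ticks 20 degrees apart as a scale. z is up, x points to its back, away from the robot within about 30 degrees
- wheel_center (a point): Centre of the thumbwheel, 46 mm above the counter; axes as the timer's: y is the wheel's level axle. The ribbed rim to push on spans -22 to +14 mm along y; its radius is 51 mm over the ribs (48 mm between them), so its top is 97 mm above the counter. 18 ribs, 20 degrees apart: one click is one rib, 20 degrees
- wheel_index (a point): Steel index bar on the wheel's smooth edge band, 50 mm from the axle, 20.5 mm to the +y side of wheel_center; it turns with the wheel on the exposed upper arc, beside the tick scale. At wheel value 0 it lies 1.05 rad from the top, on the robot's side
- wheel (a joint): Wheel angle, rad; grows as the wheel's top moves away from the robot (timer's +x). One click = 0.349 rad = 17.8 mm of rim. Starts between 0 and 0.6; stops at -0.1 and 3.0. No spring or snapping detent: a friction brake (1.2 N at the rim) keeps it where it is left, so count ribs or ticks. It rolls under a fingertip pressed lightly (about 5 N) on its top and moved along x
- lens_case_mid (a point): Bystander: grey rigid plastic lens pouch case, a rounded box 100 x 140 x 60 mm; point at half its height. Stays where it is
- shoe_adapter_mid (a point): Bystander: silver flash shoe adapter, 60 x 45 x 36 mm; point at half its height. Stays where it is
- amber_filter_mid (a point): Bystander: amber glass filter in a black rim, lying flat, 83 mm across, 9 mm thick; point at half its height. Stays where it is
- brass_cover_mid (a point): Bystander: brass hot-shoe cover, 36 x 30 x 14 mm; point at half its height. Stays where it is
- loupe_mid (a point): Bystander: black loupe, a round stub 60 mm across, 56 mm tall; point at half its height. Stays where it is
- flask_mid (a point): Bystander: white plastic bottle, 72 mm across, 150 mm tall; point at half its height. Stays where it is
Things that resemble listed ones, but are neither listed nor needed, are in the scene too. Leave any green or red look-alike of the part that bears spare_hub alone.

How it is judged (in metres and radians):
At the end, for the whole second after the job is handed in: Spare reel hub up on the floor of the empty bay (hub point within 13 mm of the bay centre, under 63.5 mm high, tilt under 0.1 rad); thumbwheel at rest 3.65 to 4.35 clicks (1.27 to 1.52 rad) on from its start, top away from the robot, judged by the index bar's distance from its start ((horizontal distance between spare_hub and bay0 below 0.013 m or horizontal distance between spare_hub and bay1 below 0.013 m or horizontal distance between spare_hub and bay2 below 0.013 m or horizontal distance between spare_hub and bay3 below 0.013 m) and height (world z) of spare_hub below 0.0635 m and angle between spare_hub's own z axis and vertical below 0.1 rad and distance of wheel_index from where it was at the start of the episode between 0.0595 and 0.0688 m and velocity of joint wheel between -0.03 and 0.03 rad/s); the robot touches nothing.
It fails at once if a reel that was already in the tray is moved more than 20 mm (distance of any of reelA_hub, reelB_hub, reelC_hub from where it was at the start of the episode above 0.02 m).
It fails at once if a bystander is moved more than 25 mm (distance of any of lens_case_mid, shoe_adapter_mid, amber_filter_mid, brass_cover_mid, loupe_mid, flask_mid from where it was at the start of the episode above 0.025 m).
It also fails if it takes over 64 s, if anything falls off the work surface, if the arm or the gripper's body presses on something with over 40 N, if the wrist force passes 120 N, or if a joint passes its speed limit or range.

## Working session

There is one attempt and no reset: what is moved stays moved. The work goes in short steps, Python scripts to look and compute and a tool call to move; the robot and the scene stay as the last step left them, time stands still between calls to the robot, and variables do not carry over. Pictures are saved under pics/ and viewed, at most 10 in all, crops included, and the job is handed in when it is done.

Besides the shell and the picture viewer there is one more tool, called after "Call:" as a command line: name --pt "numbers of a row" for each row, then --argument value for the rest. step_arm: Moves the arm, as the interface text tells. Its arguments: {"type":"object","properties":{"rows":{"type":"array","items":{"type":"array","items":{"type":"number"}}},"fingers":{"type":"number"},"squeeze":{"type":"number"}},"required":["rows"]}

```bash
mkdir -p pics; cat > h.py <<'E'
import numpy as np, cv2
from cell import robot, imaging
def grab(n,f):
    im=imaging.read_camera(n); cv2.imwrite(f,im[:,:,::-1]); return im
def ray(n,uv):
    m=imaging.camera_model(n);K=np.array(m["camera_matrix"]);T=np.array(m["extrinsics"])
    R,t=T[:3,:3],T[:3,3]; return -R.T@t, R.T@np.linalg.inv(K)@np.array([uv[0],uv[1],1.])
def atz(n,uv,z):
    o,d=ray(n,uv); return o+d*(z-o[2])/d[2]
def proj(n,P):
    m=imaging.camera_model(n);K=np.array(m["camera_matrix"]);T=np.array(m["extrinsics"])
    c=T[:3,:3]@np.array(P)+T[:3,3]; q=K@c; return q[:2]/q[2]
E
python3 - <<'E'
from h import *
a=grab("top","pics/t0.png");b=grab("side","pics/s0.png")
cv2.imwrite("pics/t0b.png",cv2.resize(a[:,:,::-1],(800,600),interpolation=2));cv2.imwrite("pics/s0b.png",cv2.resize(b[:,:,::-1],(800,600),interpolation=2))
for n in("top","side"):print(n,ray(n,(256,192)),imaging.camera_model(n)["camera_matrix"])
print(robot.observe())
E
```

```text
top (array([0.49522105, 0.00314406, 1.01539492]), array([ 0.0663854 , -0.02393642, -0.99753305])) [[425.93918346   0.         258.97485127]
 [  0.         425.93918346 192.78325122]
 [  0.           0.           1.        ]]
side (array([ 0.3701807 , -0.4726486 ,  0.62400067]), array([ 0.28563625,  0.62490288, -0.72668649])) [[366.58086022   0.         251.30126477]
 [  0.         366.58086022 192.29341254]
 [  0.           0.           1.        ]]
{'time': 0.1, 'joint_pos': array([-8.46555158e+01,  3.02740126e+01,  8.21492465e+01,  2.44413917e-04,
        6.76888919e+01, -1.02278472e+01]), 'qd': array([ 0.00180848, -0.15967668, -0.02596002,  0.04568206,  0.02824314,
       -0.01073852]), 'joint_torque': array([-1.24909989e-04, -4.43304956e+01, -1.78586984e+01, -2.75084267e-04,
        3.83469582e-03, -6.94431989e-06]), 'tcp_pos': array([ 0.16774721, -0.6014022 ,  0.23042635]), 'ee_rot': array([-1.79889671e+02, -2.01361919e-02,  1.55722190e+01]), 'contact_force': array([-0.11603067, -0.22909458, -0.10104813]), 'moment': array([ 0.0078968 , -0.0146609 ,  0.00416199]), 'gripper_force': 0.0, 'finger_gap': 0.08549442849197911}
```

View pics/t0b.png

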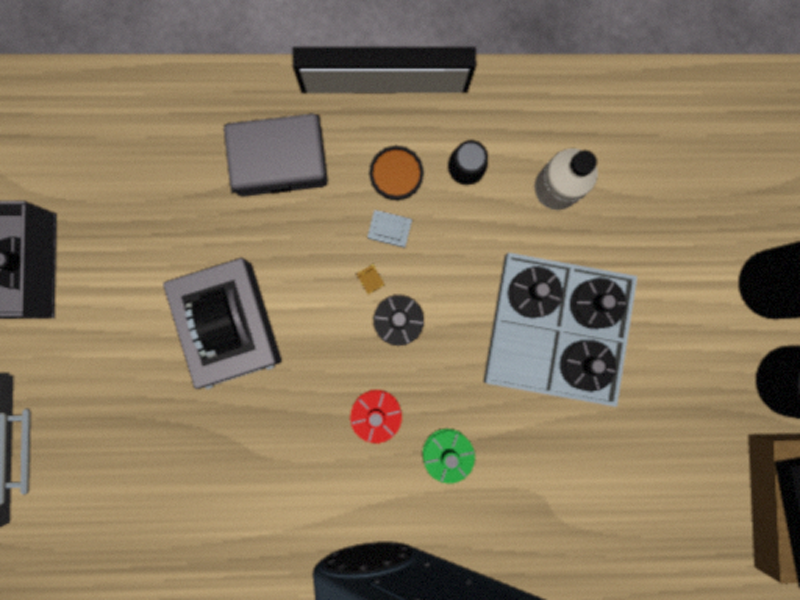

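View pics/s0b.png

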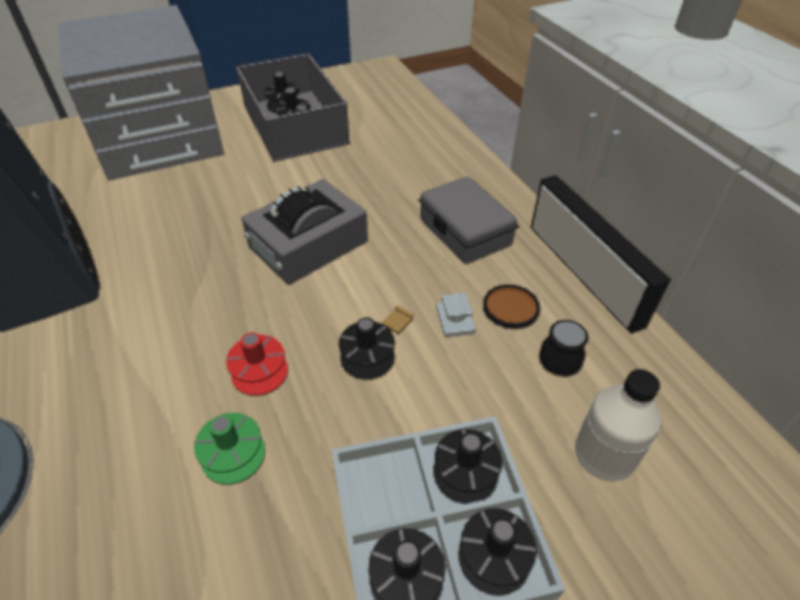

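Top picture (800-wide): the lone black reel is at (399,320). It could be confused with the red reel (376,417), the green one (449,456), or the tray reels (536,290), (600,302), (590,365). I choose the black one outside the tray. The empty bay is at (522,355), the tray corner nearest the robot on its left, and the timer is at (222,323). I'll check these in a close crop.

```bash
python3 - <<'E'
from h import *
t=cv2.imread("pics/t0.png");s=cv2.imread("pics/s0.png")
def c(im,x,y,w=100,h=75):
    o=cv2.resize(im[y:y+h,x:x+w],(400,300),interpolation=cv2.INTER_CUBIC)
    for k in range(0,w,10):
        cv2.putText(o,str(x+k),(k*4,8),0,.3,(0,0,255));cv2.line(o,(k*4,10),(k*4,14),(0,0,255))
    for k in range(10,h,10):cv2.putText(o,str(y+k),(0,k*4+3),0,.3,(0,0,255))
    return o
cv2.imwrite("pics/c0.png",np.vstack([np.hstack([c(t,95,170),c(t,215,170)]),np.hstack([c(t,307,160,107,100),c(s,150,105)])]))
E
```

```text
(no output)
```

View pics/c0.png

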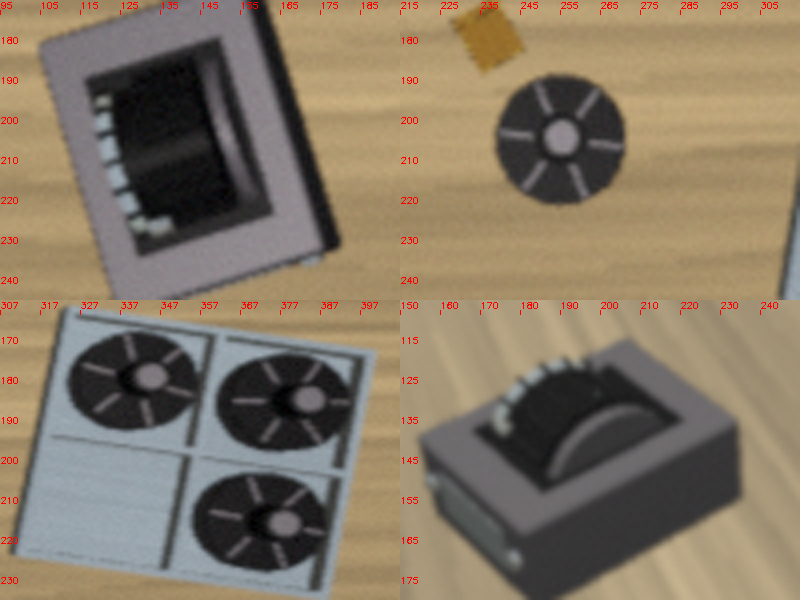

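The black reel hub top is at (255.3,204.3). The tray's wall-top corners are (324.5,162.5), (407.5,177), (393.7,258.8) and (310.5,244.7). The index bar is at about (134,226.5), at the robot end of the ticks.

```bash
python3 - <<'E'
from h import *
f=lambda p,z:np.round(atz("top",p,z)[:3],4)
print("spare",f((255.3,204.3),.07),f((255,204.7),.035), "side",np.round(atz("side",(366/1.5625,325/1.5625),.07),4))
c=[f(p,.03) for p in[(324.7,162.5),(407.5,177),(393.7,258.8),(310.6,244.7)]]
c=np.array(c);print(c,c.mean(0)); print([np.linalg.norm(c[i]-c[i-1]) for i in range(4)])
e=c[1]-c[0];e2=c[2]-c[3];print("yaws",[np.degrees(np.arctan2(v[1],v[0])) for v in(e,e2,c[0]-c[3],c[1]-c[2])])
k=np.array([f(p,.066) for p in[(105,180.8),(157.5,167.5),(178,230),(126,248.5)]]);
print("timer",k,k.mean(0),[np.linalg.norm(k[i]-k[i-1]) for i in range(4)],[np.degrees(np.arctan2(v[1],v[0])) for v in(k[0]-k[3],k[1]-k[2],k[0]-k[1],k[3]-k[2])])
E
```

```text
spare [ 0.5308 -0.0177  0.07  ] [ 0.5312 -0.0177  0.035 ] side [ 0.5302 -0.0188  0.07  ]
[[ 0.6283 -0.1822  0.03  ]
 [ 0.5924 -0.377   0.03  ]
 [ 0.4023 -0.3379  0.03  ]
 [ 0.4375 -0.1452  0.03  ]] [ 0.515125 -0.260575  0.03    ]
[np.float64(0.19435441852450897), np.float64(0.1980804129640283), np.float64(0.19407941673449047), np.float64(0.19588856526096665)]
yaws [np.float64(-100.44196696532272), np.float64(-100.35193672943998), np.float64(-10.974602779874822), np.float64(-11.622578127357333)]
timer [[0.5867 0.3145 0.066 ]
 [0.6154 0.1991 0.066 ]
 [0.4761 0.1537 0.066 ]
 [0.4371 0.2673 0.066 ]] [0.528825 0.23365  0.066   ] [np.float64(0.15686937240902063), np.float64(0.1189153059954857), np.float64(0.14651160363602597), np.float64(0.12010811796044428)] [np.float64(17.51090347014931), np.float64(18.051581100379515), np.float64(103.96612833321849), np.float64(108.9478515261961)]
```

Call:
step_arm --pt "0.9 -0.83 0 0" --pt "0.9 -0.83 0 0" --pt "0.9 -0.83 0 0" --pt "0.9 -0.83 0 0" --pt "0.9 -0.83 0 0" --pt "0.9 -0.83 0 0" --pt "0.9 -0.83 0 0" --pt "0.9 -0.83 0 0" --pt "0.9 -0.83 0 0" --pt "0.9 -0.83 0 0" --pt "0.9 -0.83 0 0" --pt "0.9 -0.83 0 0" --pt "0.9 -0.83 0 0" --pt "0.96 -0.82 0 0" --pt "0 0 0 0" --pt "0 0 0 0" --fingers -1

```text
time: 2.1
tcp_pos: [0.5302, -0.0188, 0.2308]
ee_rot: [-180.0, 0.1, 15.6]
contact_force: [-1.1, 0.1, 0.0]
finger_gap: 0.0854
gripper_force: 0.0
```

Call:
step_arm --pt "0 -0.02 1 0" --pt "0 0 1 0" --pt "0 0 1 0" --pt "0 0 1 0" --pt "0 0 0.4 0" --pt "0 0 0.3 0" --pt "0 0 0 0" --pt "0 0 0 0"

```text
time: 3.1
tcp_pos: [0.5316, -0.0182, 0.0444]
ee_rot: [179.9, -0.1, 15.6]
contact_force: [0.0, 0.2, -0.1]
finger_gap: 0.0851
gripper_force: 0.0
```

Call:
step_arm --pt "0 0 0 0" --pt "0 0 0 0" --pt "0 0 0 0" --pt "0 0 0 0" --pt "0 0 0 0" --pt "0 0 0 0" --pt "0 0 0 0" --pt "0 0 0 0" --fingers 1 --squeeze 40

```text
time: 4.1
tcp_pos: [0.5308, -0.0179, 0.0436]
ee_rot: [180.0, -0.0, 15.6]
contact_force: [-1.1, 0.6, 4.8]
finger_gap: 0.0244
gripper_force: 39.4
```

Call:
step_arm --pt "0 0 -0.5 0" --pt "0 0 -0.9 0" --pt "0 0 -0.9 0" --pt "-0.5 0.8 -0.2 0" --pt "-0.5 0.8 0 0" --pt "-0.5 0.8 0 0" --pt "-0.5 0.8 0 0" --pt "-0.5 0.8 0 0" --pt "-0.05 0.13 0 0" --pt "0 0 0 0" --pt "0 0 0 0" --pt "0 0 0 0"

```text
time: 5.6
tcp_pos: [0.4769, -0.2033, 0.1432]
ee_rot: [-180.0, 0.0, 15.7]
contact_force: [0.2, -0.2, -1.2]
finger_gap: 0.0247
gripper_force: 39.7
```

```bash
python3 - <<'E'
from h import *
o=robot.observe();print(o["tcp_pos"],o["finger_gap"])
t=grab("top","pics/t1.png");s=grab("side","pics/s1.png")
a=cv2.resize(t[140:290,280:430],(400,400),interpolation=2);b=cv2.resize(s[230:384,190:344],(400,400),interpolation=2)
cv2.imwrite("pics/c1.png",np.hstack([a,b])[:,:,::-1])
for P in[(.477,-.2045,.006),(.515,-.2605,.006)]:print(proj("top",P),proj("side",P))
E
```

```text
[ 0.47693408 -0.20329472  0.14322494] 0.024686386486447394
[333.60126626 227.05893668] [246.7010497  313.70942907]
[356.55607533 210.7807482 ] [280.24087199 333.93108073]
```

View pics/c1.png

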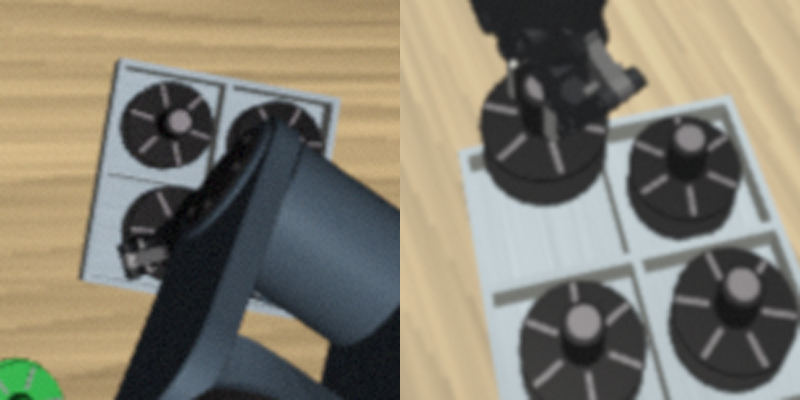

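The left half shows the reel held above the empty bay. In the right half (side view), the bay floor centre at about (149,222) agrees with the predicted (147,217), and the reel hangs level. Lowering it.

Call:
step_arm --pt "0 0.03 0.5 0" --pt "0 0 0.5 0" --pt "0 0 0.5 0" --pt "0 0 0.4 0" --pt "0 0 0.2 0" --pt "0 0 0.2 0" --pt "0 0 0 0" --pt "0 0 0 0"

```text
time: 6.7
tcp_pos: [0.4774, -0.2058, 0.0517]
ee_rot: [180.0, -0.0, 15.6]
contact_force: [0.1, 0.1, -0.3]
finger_gap: 0.0248
gripper_force: 39.7
```

Call:
step_arm --pt "0 0 0.04 0" --pt "0 0 0.02 0" --pt "0 0 0 0" --pt "0 0 0 0"

```text
time: 7.2
tcp_pos: [0.4774, -0.2058, 0.0496]
ee_rot: [180.0, -0.0, 15.6]
contact_force: [-0.5, 1.2, 4.6]
finger_gap: 0.0244
gripper_force: 40.3
```

Call:
step_arm --pt "0 0 0 0" --pt "0 0 0 0" --pt "0 0 0 0" --pt "0 0 0 0" --pt "0 0 0 0" --fingers 0

```text
time: 7.82
tcp_pos: [0.4772, -0.2056, 0.0488]
ee_rot: [-180.0, 0.0, 15.6]
contact_force: [-0.2, -0.8, -0.2]
finger_gap: 0.0427
gripper_force: 0.0
```

Call:
step_arm --pt "0 0 -0.6 0" --pt "0 0 -0.9 0" --pt "0 0 -1 0" --pt "0 0 -1 0" --pt "0 -0.9 -0.5 0" --pt "0 -0.9 0 0" --pt "0 -0.9 0 0" --pt "0 -0.9 0 0" --pt "0 0 0 0" --pt "0 0 0 0" --fingers 1

```text
time: 9.07
tcp_pos: [0.439, -0.0673, 0.209]
ee_rot: [179.9, -0.0, 15.6]
contact_force: [0.4, -0.5, -0.6]
finger_gap: 0.0229
gripper_force: 39.4
```

```bash
python3 - <<'E'
from h import *
print(robot.observe()["tcp_pos"])
t=grab("top","pics/t2.png");s=grab("side","pics/s2.png")
for n,i,x,y,w in(("top",t,95,155,100),("side",s,145,105,100)):
    g=cv2.resize(i[y:y+w,x:x+w],(400,400),interpolation=2)
    g=np.clip(g.astype(float)*1.6,0,255).astype(np.uint8)
    if n=="top":A=g
    else:B=g
C=np.hstack([A,B])
v=cv2.resize(t[140:290,280:430],(200,200),interpolation=2);w=cv2.resize(s[230:384,190:344],(200,200),interpolation=2)
C=np.vstack([C,np.hstack([v,w,np.zeros((200,400,3),np.uint8)])])
cv2.imwrite("pics/c2.png",C[:,:,::-1])
E
```

```text
[ 0.4390242  -0.06733581  0.20903649]
```

View pics/c2.png

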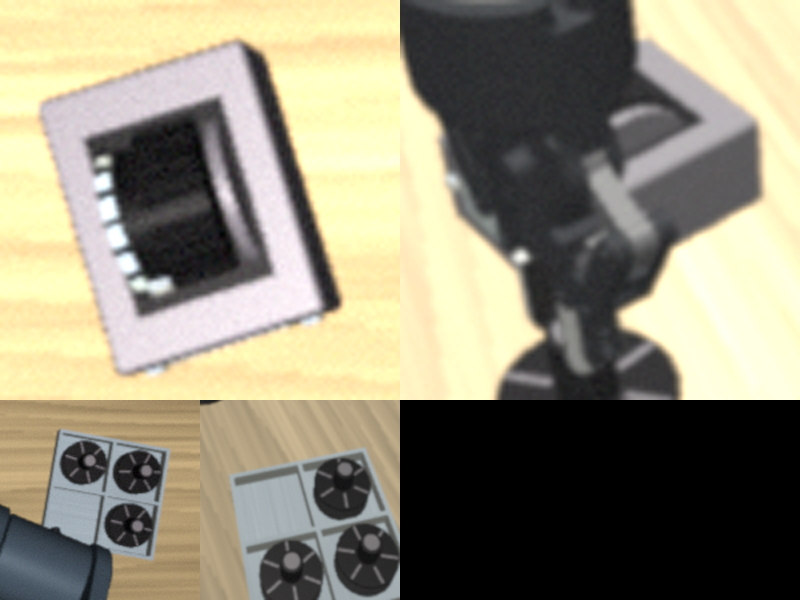

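I told the fingers to shut while lifting, so the reel came up again: the bay at (75,515) is empty and the reel hangs from the gripper. I'll take it back over the bay, check how it hangs, and set it down.

Call:
step_arm --pt "0 0.9 0 0" --pt "0 0.9 0 0" --pt "0 0.9 0 0" --pt "0 0.9 0 0" --pt "0 0 0.8 0" --pt "0 0 0.6 0" --pt "0 0 0 0" --pt "0 0 0 0"

```text
time: 10.18
tcp_pos: [0.4777, -0.2065, 0.1534]
ee_rot: [179.9, -0.0, 15.5]
contact_force: [-0.1, -0.4, -1.3]
finger_gap: 0.0224
gripper_force: 39.5
```

```bash
python3 - <<'E'
from h import *
print(robot.observe()["tcp_pos"])
t=grab("top","pics/t3.png");s=grab("side","pics/s3.png")
b=cv2.resize(s[210:340,180:310],(520,520),interpolation=2)
cv2.imwrite("pics/c3.png",np.clip(b*1.5,0,255)[:,:,::-1])
E
```

```text
[ 0.47772199 -0.20654655  0.15342635][ WARN:0@0.671] global loadsave.cpp:1063 imwrite_ Unsupported depth image for selected encoder is fallbacked to CV_8U.
```

View pics/c3.png

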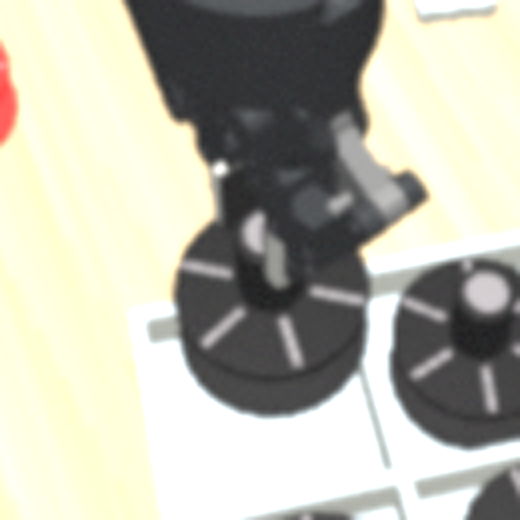

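The reel hangs nearly level with its flange centre at (272,300), and it is gripped slightly higher on the hub than before. Lowering it with force checks.

Call:
step_arm --pt "0 -0.02 0.5 0" --pt "0 0 0.5 0" --pt "0 0 0.4 0" --pt "0 0 0.3 0" --pt "0 0 0.1 0" --pt "0 0 0 0" --pt "0 0 0 0"

```text
time: 11.15
tcp_pos: [0.4774, -0.2051, 0.0815]
ee_rot: [179.9, -0.0, 15.6]
contact_force: [0.0, -0.4, -0.7]
finger_gap: 0.0228
gripper_force: 39.5
```

Call:
step_arm --pt "0 0 0.08 0" --pt "0 0 0.08 0" --pt "0 0 0.0 0"

```text
time: 11.52
tcp_pos: [0.4767, -0.2047, 0.0742]
ee_rot: [-180.0, 0.0, 15.6]
contact_force: [-0.6, -0.2, -1.4]
finger_gap: 0.0225
gripper_force: 39.5
```

Call:
step_arm --pt "0 0 0.08 0" --pt "0 0 0.08 0" --pt "0 0 0.0 0"

```text
time: 11.9
tcp_pos: [0.4777, -0.2063, 0.0713]
ee_rot: [179.8, -0.1, 15.6]
contact_force: [-4.6, -0.8, 23.5]
finger_gap: 0.0232
gripper_force: 42.4
```

Call:
step_arm --pt "0 0 0.06 0" --pt "0 0 0.06 0" --pt "0 0 0.0 0"

```text
time: 12.28
tcp_pos: [0.4786, -0.2061, 0.0697]
ee_rot: [179.7, -0.2, 15.7]
contact_force: [-7.1, 3.7, 47.4]
finger_gap: 0.0229
gripper_force: 50.8
```

Call:
step_arm --pt "0 0 -0.13 0" --pt "0 0 0 0" --pt "0 0 0 0"

```text
time: 12.65
tcp_pos: [0.4774, -0.2063, 0.07]
ee_rot: [179.8, -0.0, 15.6]
contact_force: [-4.1, -2.3, 15.6]
finger_gap: 0.0231
gripper_force: 47.5
```

Call:
step_arm --pt "0 0 0 0" --pt "0 0 0 0" --pt "0 0 0 0" --pt "0 0 0 0" --pt "0 0 0 0" --fingers 0

```text
time: 13.28
tcp_pos: [0.4769, -0.2048, 0.0683]
ee_rot: [-180.0, 0.0, 15.6]
contact_force: [-0.7, 0.0, 0.1]
finger_gap: 0.0425
gripper_force: 0.0
```

Call:
step_arm --pt "0 0 -0.6 0" --pt "0 0 -0.9 0" --pt "0 0 -1 0" --pt "0 0 -1 0" --pt "0 -0.9 0 0" --pt "0 -0.9 0 0" --pt "0 -0.9 0 0" --pt "0 -0.9 0 0" --pt "0 -0.9 0 0" --pt "0 -0.9 0 0" --pt "0 0 0 0" --pt "0 0 0 0"

```text
time: 14.78
tcp_pos: [0.4196, 0.0028, 0.2087]
ee_rot: [179.9, -0.1, 15.6]
contact_force: [0.3, -0.3, -0.1]
finger_gap: 0.0426
gripper_force: 0.0
```

```bash
python3 - <<'E'
from h import *
print(robot.observe()["tcp_pos"])
t=grab("top","pics/t4.png");s=grab("side","pics/s4.png")
a=cv2.resize(t[150:270,300:420],(400,400),interpolation=2);b=cv2.resize(s[255:384,200:329],(400,400),interpolation=2)
cv2.imwrite("pics/c4.png",np.hstack([a,b])[:,:,::-1])
for z in(.041,.076):print(proj("top",(.477,-.2045,z)),proj("side",(.477,-.2045,z)))
f=lambda p:np.round(atz("top",p,.066)[:2],4)
# c2 crop: x0 95,y0 155, x4
k=[f((95+x/4,155+y/4)) for x,y in((42,102),(238,42),(325,306),(120,372))]
print(k,np.mean(k,0))
sl=[f((95+x/4,155+y/4)) for x,y in((87,137),(219,98),(272,272),(138,315))]
print(sl,np.mean(sl,0))
for q in(k,sl):print([np.degrees(np.arctan2(*(v[::-1]))) for v in(q[0]-q[3],q[1]-q[2],q[0]-q[1],q[3]-q[2])],[np.linalg.norm(q[i]-q[i-1]) for i in range(4)])
E
```

```text
[0.41958667 0.00281077 0.20871578]
[336.72758497 227.29468874] [246.45888603 304.51854673]
[340.08556876 227.5479104 ] [246.19605805 294.54338818]
[array([0.5874, 0.3134]), array([0.6199, 0.2058]), array([0.4728, 0.1576]), array([0.4382, 0.2695])] [0.529575 0.236575]
[array([0.5677, 0.2886]), array([0.5887, 0.2162]), array([0.4919, 0.1867]), array([0.4692, 0.2599])] [0.529375 0.23785 ]
[np.float64(16.395777401339842), np.float64(18.1423273655539), np.float64(106.80665843702333), np.float64(107.18185183315448)] [np.float64(0.1555244353791391), np.float64(0.11240111209414255), np.float64(0.15479551027080857), np.float64(0.11712715312855515)]
[np.float64(16.24456782396427), np.float64(16.948708427380033), np.float64(106.17507891790837), np.float64(107.22914884532574)] [np.float64(0.10259600382081163), np.float64(0.0753840832006333), np.float64(0.10119530621525882), np.float64(0.07663895876119405)]
```

View pics/c4.png

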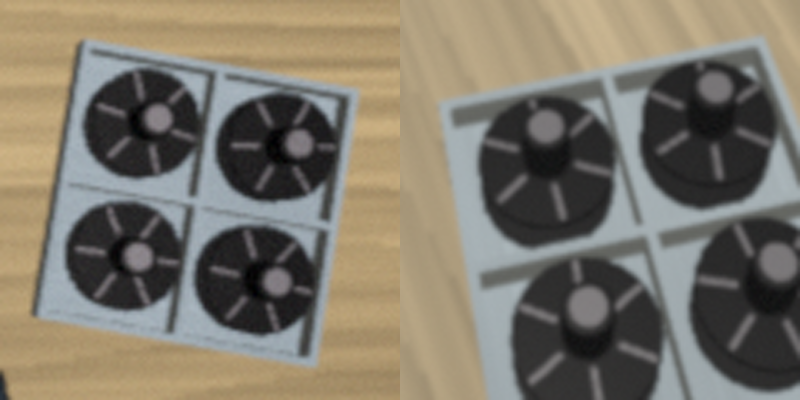

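The reel now sits flat in the bay. Its hub top is at about (341.7,227.4) against a predicted (340.1,227.5), so roughly 3 mm off. Next is the wheel: timer centre (0.5295,0.237), yaw about 17°.

Call:
step_arm --pt "0.75 -0.96 0 0" --pt "0.75 -0.96 0 0" --pt "0.75 -0.96 0 0" --pt "0.75 -0.96 0 0" --pt "0.73 -0.95 0 0" --pt "0 0 0 -0.14" --pt "0 0 0.9 0" --pt "0 0 0.9 0" --pt "0 0 0.4 0" --pt "0 0 0 0" --pt "0 0 0 0" --fingers 1

```text
time: 16.25
tcp_pos: [0.5123, 0.2276, 0.1216]
ee_rot: [180.0, -0.1, 16.9]
contact_force: [0.2, 0.0, 0.5]
finger_gap: -0.0004
gripper_force: 0.0
```

```bash
cat >> h.py <<'E'
C=np.array([.5295,.2372,.046]);Y=np.radians(17)
R=np.array([[np.cos(Y),-np.sin(Y),0],[np.sin(Y),np.cos(Y),0],[0,0,1]])
def idx(q): a=1.05-q; return C+R@np.array([-.05*np.sin(a),.0205,.05*np.cos(a)])
E
python3 - <<'E'
from h import *
for q in(0,.1,.2,.3,.4,.5,.6):print(q,proj("top",idx(q)),proj("top",idx(q+1.396)))
for p in[(-.022,0),(.014,0),(.0205,0)]:print(p,proj("top",C+R@np.array([0,p[0],.051])))
E
```

```text
0 [136.19531927 227.85453559] [125.42607592 201.19526484]
0.1 [135.34207426 226.70580614] [125.06320928 199.19622032]
0.2 [134.46233428 225.366873  ] [124.79008792 197.31295593]
0.3 [133.56556207 223.85032078] [124.60904838 195.56582738]
0.4 [132.66164533 222.17122908] [124.5212262  193.97312103]
0.5 [131.76076163 220.34703835] [124.52657858 192.55084625]
0.6 [130.87322932 218.39735801] [124.62392916 191.31258455]
(-0.022, 0) [146.37943872 202.64542359]
(0.014, 0) [130.12559036 207.74611094]
(0.0205, 0) [127.18423487 208.66914987]
```

Call:
step_arm --pt "0 0 0.4 0" --pt "0 0 0.15 0" --pt "0 0 0.08 0" --pt "0 0 0 0" --pt "0 0 0 0"

```text
time: 16.88
tcp_pos: [0.5109, 0.2278, 0.0954]
ee_rot: [-180.0, 0.0, 17.0]
contact_force: [-2.3, -0.4, 1.7]
finger_gap: 0.0004
gripper_force: 0.9
```

Call:
step_arm --pt "0.1 0 0.0 0" --pt "0.1 0 0 0" --pt "0.1 0 0 0" --pt "0.1 0 0 0" --pt "0.05 0 0 0"

```text
time: 17.5
tcp_pos: [0.53, 0.2337, 0.0964]
ee_rot: [-180.0, -0.2, 17.0]
contact_force: [0.4, -0.0, 5.5]
finger_gap: 0.0002
gripper_force: 2.6
```

Call:
step_arm --pt "0.1 0 0.0 0" --pt "0.1 0 0 0" --pt "0.1 0 0.0 0" --pt "0.1 0 0.01 0" --pt "0 0 0 0"

```text
time: 18.12
tcp_pos: [0.5444, 0.2378, 0.0946]
ee_rot: [180.0, -0.0, 17.0]
contact_force: [0.2, 0.4, -0.4]
finger_gap: 0.0002
gripper_force: 0.0
```

Call:
step_arm --pt "0 0 -0.8 0" --pt "-1 0 -0.8 0" --pt "-1 0 0 0" --pt "-1 0 0 0" --pt "-1 0 0 0" --pt "0 0 0 0" --pt "0 0 0 0"

```text
time: 19.0
tcp_pos: [0.3921, 0.1913, 0.1593]
ee_rot: [180.0, -0.2, 17.0]
contact_force: [0.0, 0.3, 0.2]
finger_gap: -0.0003
gripper_force: 0.0
```

```bash
cat > m.py <<'E'
from h import *
import sys
n=sys.argv[1];print(robot.observe()["tcp_pos"])
t=grab("top",f"pics/t{n}.png")
o=np.hstack([cv2.resize(cv2.imread(f)[180:235,110:165],(395,395),interpolation=2) for f in("pics/t0.png",f"pics/t{n}.png")])
cv2.imwrite(f"pics/c{n}.png",np.clip(o*1.8,0,255).astype(np.uint8))
E
python3 m.py 5
```

```text
[0.39210288 0.19128891 0.15926757]
```

View pics/c5.png

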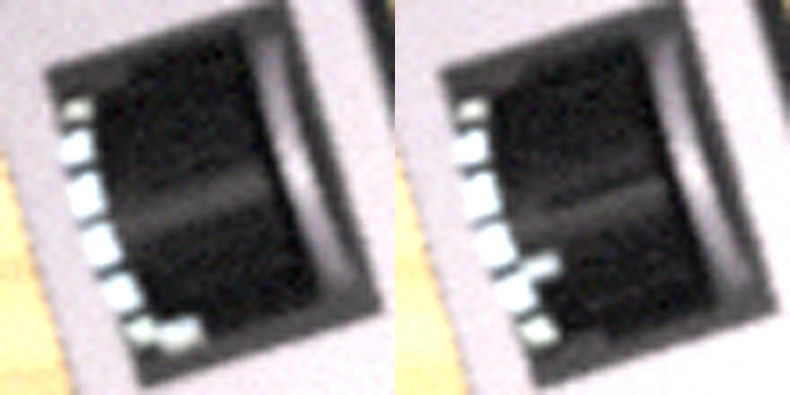

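The bar moved from (135.5,226.7) to (130.5,217.0), so the wheel went from q≈0.09 to about 0.67 rad (roughly 1.7 clicks). About 0.82 rad (41 mm of rim) remains.

Call:
step_arm --pt "0.9 0 0 0" --pt "0.9 0 0 0" --pt "0.9 0 0 0" --pt "0.5 0 0.4 0" --pt "0 0 0.6 0" --pt "0 0 0.4 0" --pt "0 0 0.16 0" --pt "0 0 0.03 0" --pt "0 0 0 0" --pt "0 0 0 0"

```text
time: 20.3
tcp_pos: [0.5136, 0.2285, 0.0961]
ee_rot: [180.0, -0.1, 17.0]
contact_force: [-0.0, -0.5, -0.2]
finger_gap: 0.0003
gripper_force: 0.0
```

Call:
step_arm --pt "0.05 0 0.05 0" --pt "0.1 0 0 0" --pt "0.1 0 0 0" --pt "0.1 0 0 0"

```text
time: 20.8
tcp_pos: [0.5265, 0.2325, 0.096]
ee_rot: [180.0, -0.0, 17.0]
contact_force: [-4.6, -0.3, 18.8]
finger_gap: -0.0003
gripper_force: 9.7
```

Call:
step_arm --pt "0.1 0 0.01 0" --pt "0.1 0 0.0 0" --pt "0.1 0 0.01 0" --pt "0 0 0 0"

```text
time: 21.3
tcp_pos: [0.5424, 0.2374, 0.0958]
ee_rot: [180.0, -0.6, 17.0]
contact_force: [1.9, 1.0, 12.5]
finger_gap: 0.0001
gripper_force: 6.2
```

Call:
step_arm --pt "0 0 -0.8 0" --pt "-1 0 -0.8 0" --pt "-1 0 0 0" --pt "-1 0 0 0" --pt "-1 0 0 0" --pt "0 0 0 0" --pt "0 0 0 0"

```text
time: 22.18
tcp_pos: [0.3865, 0.1896, 0.157]
ee_rot: [180.0, -0.2, 17.0]
contact_force: [0.5, 0.8, 0.5]
finger_gap: -0.0002
gripper_force: 0.0
```

```bash
python3 m.py 6
```

```text
[0.38652172 0.1895996  0.15696482]
```

View pics/c6.png

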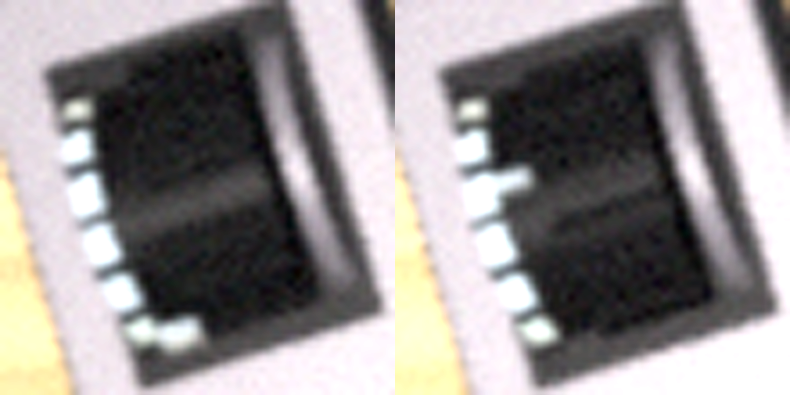

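The bar is at (126.7,205.2), so q≈1.21 and the wheel has moved about 1.12 rad. About 13.5 mm of rim remains.

Call:
step_arm --pt "0.9 0 0 0" --pt "0.9 0 0 0" --pt "0.9 0 0 0" --pt "0.87 0 0 0" --pt "0 0 0.8 0" --pt "0 0 0.5 0" --pt "0 0 0.16 0" --pt "0 0 0 0" --pt "0 0 0 0"

```text
time: 23.35
tcp_pos: [0.5224, 0.2312, 0.0989]
ee_rot: [180.0, -0.1, 17.0]
contact_force: [-0.5, 0.5, 0.7]
finger_gap: 0.0001
gripper_force: 0.0
```

Call:
step_arm --pt "0 0 0.05 0" --pt "0 0 0 0"

```text
time: 23.6
tcp_pos: [0.5217, 0.231, 0.0965]
ee_rot: [180.0, -0.0, 17.0]
contact_force: [0.3, -0.9, 0.5]
finger_gap: 0.0001
gripper_force: 0.0
```

Call:
step_arm --pt "0 0 0.04 0" --pt "0 0 0 0"

```text
time: 23.85
tcp_pos: [0.5218, 0.2311, 0.0961]
ee_rot: [180.0, -0.1, 17.0]
contact_force: [-2.5, -0.2, 9.3]
finger_gap: 0.0
gripper_force: 4.5
```

Call:
step_arm --pt "0.1 0 0 0" --pt "0.1 0 0 0" --pt "0.1 0 0 0" --pt "0.05 0 0 0" --pt "0 0 0 0"

```text
time: 24.48
tcp_pos: [0.5368, 0.2357, 0.0963]
ee_rot: [180.0, -0.3, 17.0]
contact_force: [0.1, 0.3, 7.2]
finger_gap: 0.0001
gripper_force: 3.5
```

Call:
step_arm --pt "0 0 -0.8 0" --pt "-1 0 -0.8 0" --pt "-1 0 0 0" --pt "-1 0 0 0" --pt "-1 0 0 0" --pt "0 0 0 0" --pt "0 0 0 0"

```text
time: 25.35
tcp_pos: [0.3832, 0.1886, 0.159]
ee_rot: [180.0, -0.1, 17.0]
contact_force: [1.2, 0.1, -0.5]
finger_gap: 0.0001
gripper_force: 0.0
```

```bash
python3 m.py 7; python3 - <<'E'
import cv2,numpy as np
a=cv2.imread("pics/c7.png");t=cv2.imread("pics/t7.png")[150:270,300:420]
b=np.zeros((250,790,3),np.uint8);b[:,:250]=cv2.resize(t,(250,250))
from h import *
s=grab("side","pics/s7.png")[:,:,::-1]
b[:,260:510]=cv2.resize(s[255:384,200:329],(250,250));b[:,520:770]=cv2.resize(s[105:205,145:245],(250,250),interpolation=2)
cv2.imwrite("pics/d7.png",np.vstack([a[:345],b]))
E
```

```text
[0.38322437 0.18860769 0.15898383]
```

View pics/d7.png

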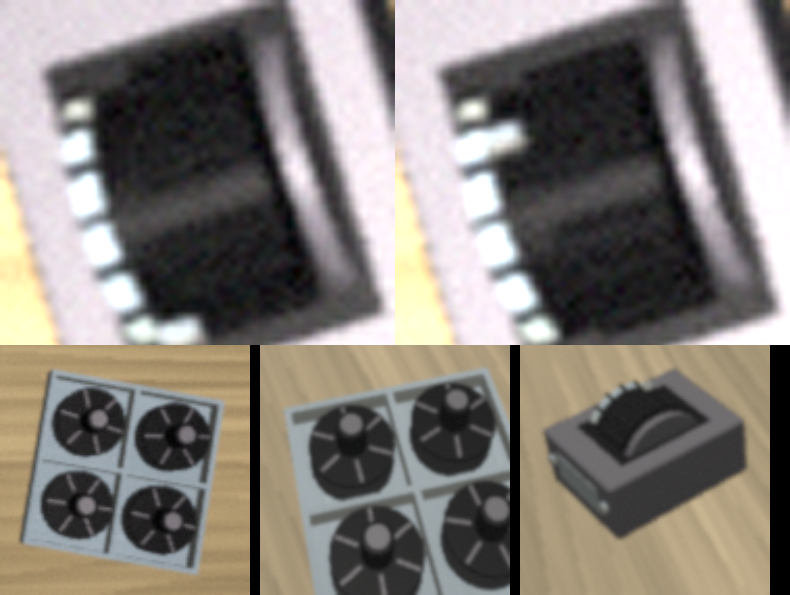

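The bar is now at (126.3,198.9). The model gives about 1.42 rad turned and the tick comparison about 4.07 clicks, both inside the range. The rib pattern also lines up with the start picture, and all four reels sit flat. Handing in.

```bash
python3 -c "
from cell import robot
print(robot.finish_job())"
```

```text
the job is handed in; nothing more can be done
None
```

The job is handed in, with no verdict shown yet: the spare reel is flat in the empty bay, about 3 mm off centre and on a second placing because I re-gripped and lifted it by mistake the first time; the thumbwheel is turned about 4 clicks (1.42 rad measured), and the robot is clear of everything.

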